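Knock the drilling jig's sprung pin home

ROBOT

A 6-joint arm with a two-finger parallel gripper is mounted at the origin on the work surface. World frame = base frame: x ahead of the robot, y to its left, z up, the work surface at z = 0. Lengths are in m, angles in degrees, forces in N, time in s.
With the tool pointing down it reaches from about 0.325 to 0.775 m from the base axis. Payload 9.3 kg.
Tool frame: the origin (TCP) lies at the very end of the fingers, on their centre line; the grasp point (between the pads) lies behind it (arm.grip_depth is the z of the grasp point in the tool frame, in m); z points along the fingers, y is the line along which they close (so a half turn about z gives the same grasp; the last joint's range is limited). The gripper opens to 85 mm and grips with 20 to 120 N. Pads are 22 mm wide; open, the fingers measure 114 mm over their backs; the gripper's body (76 mm by 85 mm) begins 54 mm behind the grasp point. The pads swing forward as they close: fully open they stand 13 mm farther back than shut.
Start: joints at [54.855, 14.817, 1.232, 76.415, 0, 81.257], TCP at [0.245, 0.493, 0.231] pointing down, gripper open.
Joint ranges: [-174.27, 174.27], [-52.1, 104.24], [-59.71, 78.15], [-110.17, 111.67], [-87.03, 83.33], [-180, 180]. Speed limits (degrees/s): [127.2, 127.2, 159.86, 180, 180, 180].

INTERFACE

Orientations are given as [roll, pitch, yaw] about the fixed x, y, z axes, in that order (R = Rz(yaw) Ry(pitch) Rx(roll)).
In Python, from workcell import arm gives the robot as it stands. The module is installed in compiled form; this text tells all that it offers.
- The arm moves only by the tool drive_tool, never from a script. Its argument "moves" is a list of rows, each a list of 2 entries, a list of its own where there are three numbers: the shift along the tool's x, y, z in units of 0.5 m (1.0 is 0.5 m), then the turn, a rotation vector about the tool's x, y, z in units of 2 rad (1.0 is 2 rad). In form: [[[dx, dy, dz], [wx, wy, wz]], ...]. A call has 1 to 20 rows; each row is the pose to reach, as a shift and turn from the pose commanded when the call began, along the tool's axes at that moment; what a row does not reach only later rows make up. A row lasts 1/10 s, in which the tool goes at most 50 mm and 8.59 degrees, less where a joint would pass 70% of its speed; a pose out of reach is approached as far as the arm can. A call with a number of a shift or a turn outside -1 to 1 is refused whole. A call with a gripper value outside its range is refused whole. "hand" is the opening, from -1 (shut) to 1 (fully open), set as the call begins (left out, the last holds). The fingers move at their own pace and stop on an object; "squeeze" is the grip in N (left out, the last holds). Time passes only in rows, so rows that repeat a pose let the fingers close. It gives the time, the measured TCP pose, the force, the opening and the grip force at its end, in the units of the state.
- arm.get_obs(): the state, without advancing time (a new reading comes with each control period).
- arm.get_image(name): name is "side" or "top"; returns a dict with "image" (480x640x3 uint8, blue, green, red), "z_map" (480x640 float32, m along the optical axis (not along the pixel's ray), 0 where there is no reading), "fx", "fy", "cx", "cy" (pixels), "R" (3x3) and "t" (3): a world point X has camera coordinates R X + t. Camera axes: x right, y down, z forward; pixel columns grow to the right and rows downward; lengths in m; the calibration is good to about 2 mm. A picture is of the moment at which its call begins.
- arm.close_job(): hands the job in; it is judged then, once.
The state is a dict: "t": time; "qpos": joint angles; "qd": joint speeds; "effort": joint torques, N m; "eef_pos": TCP position; "ee_rot": TCP orientation; "ft_force": force on the tool from outside, world axes, zero at the start; "moment": the same for the moment, N m; "width": opening from 0.0 (shut) to 1.0 (fully open); "finger_force": force on a finger pad.
Only numpy, scipy, OpenCV 4.12 (cv2) and the standard library are available. Lean on these libraries where they do the work, as an engineer would, in place of code of your own. Each camera call takes 0.05 s, during which the arm holds its last target. There are 200 camera calls.

TASK

Lift the mallet off its two hooks and use it on the red-capped sprung pin of the blue drilling jig, always with the mallet head square to the leaning pin: start the pin with one light tap that moves it only a little, lift the mallet well clear, then knock the pin fully home, cap down on its collar, with a brisk blow or blows, without pounding it hard once it is home. Hang the mallet back on both hooks as it was. Touch the pin only with the mallet and leave the tape, offcut, drill and wipes box where they are.

Things in the scene. Friction and masses are not known exactly. Their poses are not given: they have to be found in the camera images.
- rack: Fixed mallet rack. Origin: on the bench, under the middle of the handle's rest line; +y along it towards the head, +x to the posts (x = 62, no higher than the hooks), z up. Two hooks at y = -66.5 and +66.5, 8 mm wide along y, flat top at z = 130, 34 mm wide inside between upstands (orange at x = -21, steel at +21) 18 mm tall. Plywood base 160 x 220 x 14. Nothing above.
- mallet: Mallet, 0.2-0.33 kg. Origin: head axis meets handle axis. Black head, diameter 34, along z from -45 (striking face, down) to +20. Wooden handle along -y to y = -205, 22 wide (x), 20 high. Mass centre y = -65. Hangs with the handle flat on both hooks: origin near (0, 98.5, 140) in the rack's frame (3 mm play), axes parallel. Hooks cross it at y = -32 and -165; fingers fit at y = -75.
- jig: Blue angle drilling jig, bolted down: steel base 170 x 130 x 12 mm, sloping plate with a 170 mm long, 30 mm square aluminium T-slot bar along its y. Origin: centre of the underside. The red-capped pin stands out of the middle of the bar, leaning 0.5 rad (29 degrees) from vertical towards the jig's -x (robot side). With the pin home, 21 mm of cap and collar stand over the bar.
- pin_top (a point): Top of the pin's red domed cap (diameter 18, 15 mm tall, on a 10 mm steel shaft). Its z is the pin's axis, pointing up out of the jig and leaning to the robot side; its y is the jig's y (horizontal, along the bar). The pin goes in along -z. About 117 mm above the bench at joint value 0.
- pin (a joint): How far the sprung pin is driven in, in m: 0 fully out, 0.020 home, cap resting on its collar (rigid stop). It starts between 0 and 0.006 and stays where it is left. Pushing takes about 5 N at the top to 7 N near home (friction 5 N plus a light spring), a brisk blow about 1 N more; a sharp rise is the stop. Pushing on there with over 12 N or so twists the mallet in a grip on its handle.
- tape: Roll of blue tape lying flat, 90 mm diameter, 24 mm tall. Origin: centre of the underside. Bystander.
- offcut: Short aluminium T-slot offcut, 30 x 100 x 30 mm, long along its y. Origin: centre of the underside. Bystander.
- drill: Cordless drill standing on its battery, base 110 x 65 mm, 195 mm tall, chuck towards its -x (to -133 mm). Origin: centre of the underside. Bystander.
- wipes: Orange and black box of wipes, 120 x 140 x 100 mm with a paper tuft to 125 mm. Origin: centre of the underside. Bystander.
There are look-alikes about, which are no part of the job. Leave any purple look-alike of the mallet alone.

How it is judged:
By the outcome, as a careful person would: the job done as asked, in the order asked, and still so for the second after the job is handed in, with the robot touching nothing.
It also fails if it takes over 58 s, if anything falls off the work surface, if the arm or the gripper's body presses on something with over 40 N, if the wrist force passes 120 N, or if a joint passes its speed limit or range.

## Working session

There is one attempt and no reset: what is moved stays moved. The work goes in short steps, Python scripts to look and compute and a tool call to move; the robot and the scene stay as the last step left them, time stands still between calls to the robot, and variables do not carry over. Pictures are saved under pics/ and viewed, at most 10 in all, crops included, and the job is handed in when it is done.

Besides the shell and the picture viewer there is one more tool, called as name([rows], argument=value, ...), one row to a line, values as JSON. drive_tool: Moves the arm, as the interface text tells. Its arguments: {"type":"object","properties":{"moves":{"type":"array"},"hand":{"type":"number"},"squeeze":{"type":"number"}},"required":["moves"]}

```bash
mkdir -p pics && python3 - <<'E'
from workcell import arm
import cv2,numpy as np,pickle
o=arm.get_obs();print({k:np.round(v,3) for k,v in o.items()},arm.grip_depth)
for n in("side","top"):
    d=arm.get_image(n);pickle.dump(d,open(f"{n}0.pkl","wb"));cv2.imwrite(f"pics/{n}0.png",d["image"])
    print(n,d["fx"],d["cx"],d["cy"],np.round(d["R"],3).tolist(),np.round(-d["R"].T@d["t"],3))
E
```

```text
{'t': np.float64(0.0), 'qpos': array([ 5.4855e+01,  1.4850e+01,  1.1890e+00,  7.6416e+01, -2.0000e-03,
        8.1255e+01]), 'qd': array([-0.029,  0.058,  0.053,  0.03 , -0.122, -0.013]), 'effort': array([-1.0000e-03, -5.5564e+01,  3.4453e+01,  1.4000e-02, -0.0000e+00,
       -0.0000e+00]), 'eef_pos': array([0.244, 0.492, 0.231]), 'ee_rot': array([-1.79923e+02, -1.00000e-02,  1.53600e+02]), 'ft_force': array([ 0.494, -0.102, -0.696]), 'moment': array([-0.03 ,  0.047, -0.013]), 'finger_force': np.float64(0.0), 'width': np.float64(1.0)} -0.0187
side 532.1319418635655 313.8658797804766 235.98838569041817 [[0.993, -0.117, 0.019], [-0.061, -0.647, -0.76], [0.101, 0.753, -0.65]] [ 0.443 -0.946  0.911]
top 518.0304791191584 315.32751669047724 236.72472872554712 [[0.004, -1.0, -0.004], [-0.996, -0.003, -0.092], [0.092, 0.004, -0.996]] [ 0.467 -0.015  1.24 ]
```

View pics/side0.png

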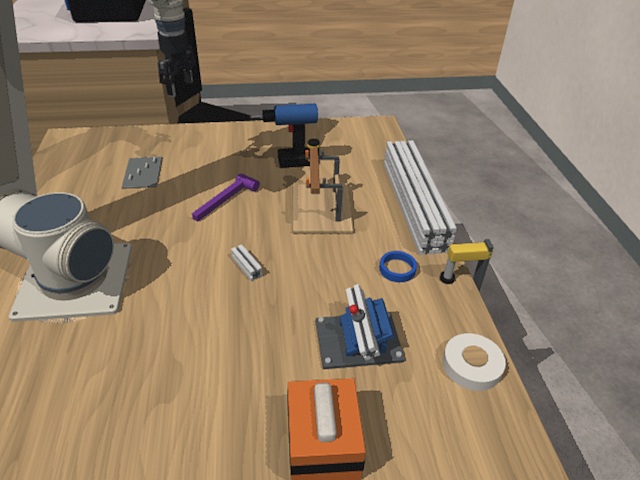

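View pics/top0.png

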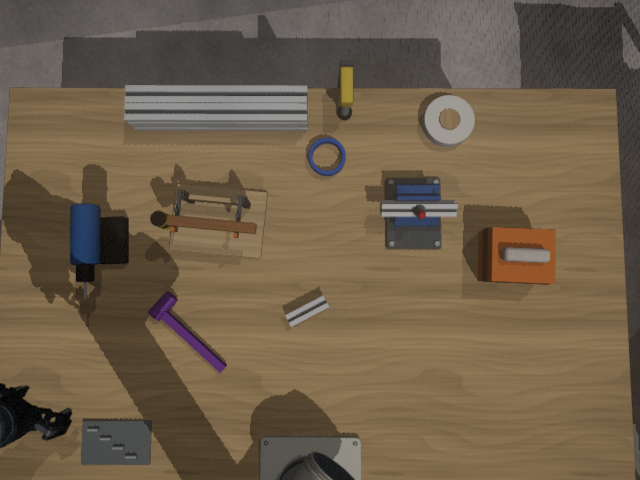

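Top view shows the real mallet (wood handle, black head at (158,219), handle to (256,229)) on the plywood rack, and the red cap at (422,214) on the jig. In the side view the head is at (314,147) and the cap at (354,310). 
Candidates are the mallet, rack (205,222) or purple decoy (190,335), and the pin, red cap (422,214) or the yellow clamp and grey plate pins. By the description I choose the wood/black mallet on the rack and the red cap.

```bash
cat > h.py <<'E'
import cv2,numpy as np,pickle
def load(n): return pickle.load(open(n,"rb"))
def pt(d,u,v):
    z=d["z_map"][int(round(v)),int(round(u))]
    return d["R"].T@(np.array([(u-d["cx"])/d["fx"]*z,(v-d["cy"])/d["fy"]*z,z])-d["t"])
def plane(d,u,v,h):
    r=d["R"].T@np.array([(u-d["cx"])/d["fx"],(v-d["cy"])/d["fy"],1]);c=-d["R"].T@d["t"]
    return c+r*(h-c[2])/r[2]
def cloud(d):
    v,u=np.mgrid[:480,:640];z=d["z_map"]
    P=np.stack([(u-d["cx"])/d["fx"]*z,(v-d["cy"])/d["fy"]*z,z],-1)-d["t"]
    return P@d["R"]
def hsv(d): return cv2.cvtColor(d["image"],cv2.COLOR_BGR2HSV)
def proj(d,X):
    c=d["R"]@X+d["t"];return np.array([d["fx"]*c[0]/c[2]+d["cx"],d["fy"]*c[1]/c[2]+d["cy"]])
def tri(ds,uvs):
    A=[];b=[]
    for d,(u,v) in zip(ds,uvs):
        r=d["R"].T@np.array([(u-d["cx"])/d["fx"],(v-d["cy"])/d["fy"],1]);r/=np.linalg.norm(r)
        M=np.eye(3)-np.outer(r,r);A.append(M);b.append(M@(-d["R"].T@d["t"]))
    return np.linalg.lstsq(np.vstack(A),np.hstack(b),rcond=None)[0]
E
python3 - <<'E'
from h import *
T=load("top0.pkl");S=load("side0.pkl");uv=[]
for d in(T,S):
    H=hsv(d);m=((H[...,0]<6)|(H[...,0]>174))&(H[...,1]>170)&(H[...,2]>90)
    n,l,s,c=cv2.connectedComponentsWithStats(m.astype(np.uint8));
    for i in range(1,n):
        if s[i,4]>5: print("red",s[i],c[i],pt(d,*c[i]))
C=cloud(T);H=hsv(T)
# handle points: height .12-.16 in rack region
reg=np.zeros((480,640),bool);reg[205:245,140:265]=1
m=reg&(C[...,2]>.143)&(C[...,2]<.156);P=C[m]
print("handle top n",len(P),P.min(0),P.max(0),np.median(P,0))
m2=reg&(C[...,2]>.156);print("head top",m2.sum(),C[m2].mean(0),C[m2].min(0),C[m2].max(0))
# plywood
reg[:]=0;reg[170:270,150:280]=1
m=reg&(abs(C[...,2]-.014)<.004)
r=cv2.minAreaRect(C[m][:,:2].astype(np.float32));print("ply",r)
# jig base
reg[:]=0;reg[165:260,370:460]=1
m=reg&(abs(C[...,2]-.012)<.004);print("jigbase",cv2.minAreaRect(C[m][:,:2].astype(np.float32)))
a=cv2.resize(T["image"][185:265,140:280],None,fx=4,fy=4);b=cv2.resize(T["image"][170:250,375:465],None,fx=4,fy=4)
c=cv2.resize(S["image"][130:240,285:365],None,fx=3.2,fy=3.2)[:280];e=cv2.resize(S["image"][280:370,310:410],None,fx=3,fy=3)
W=np.zeros((600,800,3),np.uint8)
def put(i,y,x): 
    h,w=min(i.shape[0],600-y),min(i.shape[1],800-x);W[y:y+h,x:x+w]=i[:h,:w]
put(a,0,0);put(c,320,0);put(e,320,260);put(b[:, :240],0,560);cv2.imwrite("pics/crop.png",W)
E
```

```text
red [419 212   6   6  27] [421.7037037  214.77777778] [ 0.62044743 -0.24336761  0.11418848]
red [349 305   9   9  59] [353.50847458 308.88135593] [ 0.61939099 -0.25013596  0.11230968]
handle top n 1030 [0.5689712  0.1166932  0.14300109] [0.63060796 0.33426711 0.15594008] [0.59598732 0.21436794 0.1498917 ]
head top 208 [0.59753823 0.29940096 0.22247253] [ 0.46741818 -0.01514074  0.15606805] [0.62274679 0.33774485 1.23954526]
ply ((0.6199270486831665, 0.22232919931411743), (0.2207653820514679, 0.1601584255695343), 84.8680648803711)
jigbase ((0.6405019760131836, -0.23371629416942596), (0.16728536784648895, 0.15163204073905945), 0.18326592445373535)
```

View pics/crop.png

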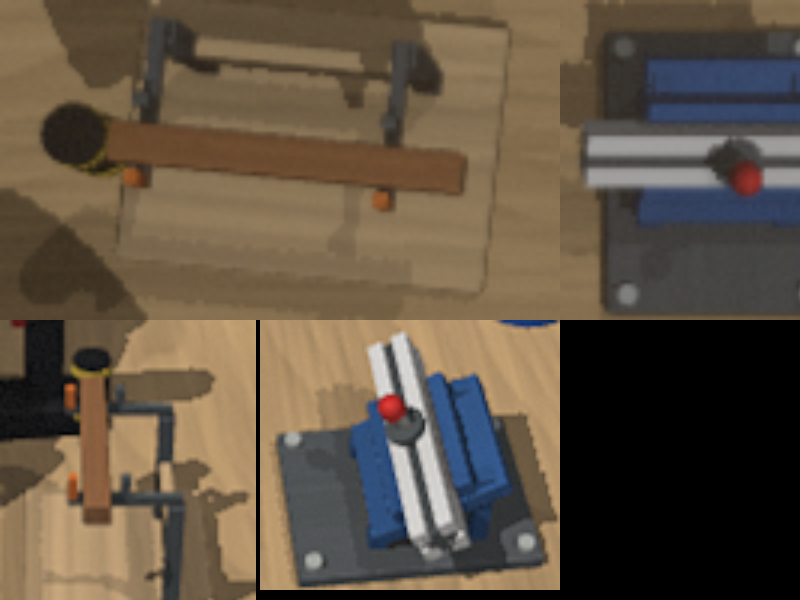

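The crop confirms the choice: wooden handle, black head with yellow ring, on orange/steel hooks, posts to +x. The red cap leans off its collar to the robot side. Now the precise measurements.

```bash
python3 - <<'E'
from h import *
T=load("top0.pkl");S=load("side0.pkl")
np.set_printoptions(precision=4,suppress=True)
# handle in top: brown colour, height 0.14-0.156
for n,d,box in(("T",T,(205,245,160,265)),("S",S,(145,200,300,330))):
    C=cloud(d);H=hsv(d);reg=np.zeros((480,640),np.uint8);reg[box[0]:box[1],box[2]:box[3]]=1
    m=((reg>0)&(abs(C[...,2]-.15)<.005)&(H[...,0]<16)&(H[...,1]>100)).astype(np.uint8)
    k,l,s,c=cv2.connectedComponentsWithStats(m);i=1+np.argmax(s[1:,4]);v,u=np.nonzero(l==i)
    P=np.array([plane(d,a,b,.150)[:2] for a,b in zip(u,v)],np.float32)
    r=cv2.minAreaRect(P);vx,vy,x0,y0=cv2.fitLine(P,cv2.DIST_L2,0,.01,.01).ravel()
    print(n,len(u),"rect",r,"dir",np.degrees(np.arctan2(vy,vx)),"line pt",x0,y0,"z",np.median(C[l==i][:,2]),"P y",P[:,1].min(),P[:,1].max())
# head top circle in top view
C=cloud(T);reg=np.zeros((480,640),bool);reg[205:235,145:170]=1
m=reg&(abs(C[...,2]-.160)<.006)&(T["image"].max(-1)<60);v,u=np.nonzero(m)
P=np.array([plane(T,a,b,.160)[:2] for a,b in zip(u,v)],np.float32);print("head circ",len(u),cv2.minEnclosingCircle(P),P.mean(0))
# cap
uv=[]
for d in(T,S):
    H=hsv(d);m=((H[...,0]<6)|(H[...,0]>174))&(H[...,1]>150)&(H[...,2]>70)
    m[:, :300]=0;v,u=np.nonzero(m&(np.mgrid[:480,:640][0]<330)&(np.mgrid[:480,:640][0]>200));uv.append((u.mean(),v.mean()))
    (a,b),rr=cv2.minEnclosingCircle(np.c_[u,v].astype(np.float32));print("cap",uv[-1],(a,b),rr,len(u),"closest/high z",cloud(d)[v,u][:,2].max(),cloud(d)[v,u].mean(0))
X=tri([T,S],uv);print("cap tri",X,[proj(d,X)-np.array(q) for d,q in zip((T,S),uv)])
# bar: bright low-sat pixels raised, top view
C=cloud(T);H=hsv(T);m=np.zeros((480,640),bool);m[195:222,375:462]=1
m&=(C[...,2]>.06)&(H[...,1]<40)&(H[...,2]>90);P=C[m];print("bar n",len(P),cv2.minAreaRect(P[:,:2].astype(np.float32)))
c=P.mean(0);w,V=np.linalg.eigh(np.cov((P-c).T));print("bar c",c,"dir",V[:,2],"nrm",V[:,0])
# jig base corners, wipes
m=np.zeros((480,640),bool);m[165:260,370:460]=1;m&=(abs(C[...,2]-.012)<.003)&(H[...,2]<110);P=C[m];print("jig",cv2.minAreaRect(P[:,:2].astype(np.float32)))
m=np.zeros((480,640),bool);m[220:300,470:570]=1;m&=(C[...,2]>.09);P=C[m];print("wipes",P.min(0),P.max(0))
E
```

```text
T 878 rect ((0.5953242778778076, 0.21056672930717468), (0.1891837865114212, 0.022092167288064957), 84.63211059570312) dir 84.66469 line pt 0.5952447 0.21025884 z 0.14999016807461885 P y 0.11681338 0.30568853
S 342 rect ((0.5927690267562866, 0.20722217857837677), (0.19184701144695282, 0.021595139056444168), 84.67300415039062) dir 84.50931 line pt 0.5925741 0.20334649 z 0.15123428446701548 P y 0.11125874 0.30335596
head circ 186 ((0.6058090329170227, 0.3199400007724762), 0.01696174032986164) [0.6052 0.3201]
cap (np.float64(421.2105263157895), np.float64(214.28947368421052)) (421.0517272949219, 214.2586212158203) 3.424241065979004 38 closest/high z 0.11655733782534305 [ 0.6218 -0.2428  0.1119]
cap (np.float64(353.5967741935484), np.float64(308.85483870967744)) (353.5, 309.0) 4.609872341156006 62 closest/high z 0.11750999193815773 [ 0.6203 -0.2473  0.1091]
cap tri [ 0.6219 -0.244   0.1054] [array([-0.0336,  0.3604]), array([ 0.3939, -0.0463])]
bar n 721 ((0.5925236344337463, -0.1567191183567047), (0.09708328545093536, 0.365182101726532), 26.57769203186035)
bar c [ 0.6355 -0.2435  0.0875] dir [ 0.1356 -0.2891 -0.9476] nrm [0.9904 0.0127 0.1378]
jig ((0.6403500437736511, -0.2436978965997696), (0.16715869307518005, 0.13065433502197266), 0.44092002511024475)
wipes [ 0.4674 -0.5417  0.0901] [ 0.5963 -0.0151  1.2395]
```

```bash
cat > mv.py <<'E'
# units for a move from the current pose to TCP p with mallet frame yaw/tilt; mallet x=tool y, y=tool x, z=-tool z
import numpy as np
from scipy.spatial.transform import Rotation as Ro
from workcell import arm
np.set_printoptions(precision=4,suppress=True)
M=np.array([[0,1,0],[1,0,0],[0,0,-1.]])
def Rm(yaw,tilt=0): return Ro.from_euler("ZY",[yaw,-tilt],degrees=True)   # tilt: z leans to -x
def Rt(yaw,tilt=0): return Rm(yaw,tilt)*Ro.from_matrix(M)
def cur():
    o=arm.get_obs();return o,np.array(o["eef_pos"]),Ro.from_euler("xyz",o["ee_rot"],degrees=True)
def units(p,R,p0=None,R0=None):
    if p0 is None: _,p0,R0=cur()
    return R0.inv().apply(np.array(p)-p0)/.5,(R0.inv()*R).as_rotvec()/2
E
python3 - <<'E'
from mv import *
g=[.598,.2435,.0]
print(units([.598,.2435,.231],Rt(-5.35)))
E
```

```text
(array([-0.8548, -0.1315, -0.0006]), array([-0.0006,  0.0003,  0.6017]))
```

drive_tool([
  [[-0.09,-0.013,0],[0,0,0.06]],
  [[-0.18,-0.027,0],[0,0,0.13]],
  [[-0.27,-0.04,0],[0,0,0.2]],
  [[-0.36,-0.054,0],[0,0,0.27]],
  [[-0.45,-0.068,0],[0,0,0.34]],
  [[-0.54,-0.081,0],[0,0,0.41]],
  [[-0.63,-0.095,0],[0,0,0.48]],
  [[-0.72,-0.11,0],[0,0,0.55]],
  [[-0.8,-0.123,0],[0,0,0.6]],
  [[-0.855,-0.1315,0],[0,0,0.602]],
  [[-0.855,-0.1315,0],[0,0,0.602]],
  [[-0.855,-0.1315,0],[0,0,0.602]],
], hand=0.3, squeeze=120)

```text
t: 1.3
eef_pos: [0.5982, 0.2432, 0.2304]
ee_rot: [-179.9, 0.0, 84.6]
ft_force: [0.5, 0.1, -0.7]
width: 0.656
finger_force: 0.0
```

```bash
python3 - <<'E'
from mv import *
print(cur()[0]["width"],cur()[1],units([.598,.2435,.121],Rt(-5.35)))
E
```

```text
0.6559122737814669 [0.5982 0.2432 0.2304] (array([ 0.0006, -0.0002,  0.2189]), array([-0.0008,  0.0002, -0.0008]))
```

drive_tool([
  [[0,0,0.06],[0,0,0]],
  [[0,0,0.12],[0,0,0]],
  [[0,0,0.17],[0,0,0]],
  [[0,0,0.205],[0,0,0]],
  [[0,0,0.219],[0,0,0]],
  [[0,0,0.219],[0,0,0]],
])

```text
t: 1.9
eef_pos: [0.5971, 0.2444, 0.1214]
ee_rot: [-179.9, 0.0, 84.7]
ft_force: [-0.5, 0.3, 1.1]
width: 0.648
finger_force: 0.0
```

drive_tool([
  [[0,0,0],[0,0,0]],
  [[0,0,0],[0,0,0]],
  [[0,0,0],[0,0,0]],
  [[0,0,0],[0,0,0]],
  [[0,0,0],[0,0,0]],
  [[0,0,0],[0,0,0]],
], hand=-1, squeeze=120)

```text
t: 2.5
eef_pos: [0.5986, 0.244, 0.1234]
ee_rot: [179.9, -0.1, 84.6]
ft_force: [-1.7, 0.8, 6.6]
width: 0.238
finger_force: 118.1
```

drive_tool([
  [[0,0,-0.01],[0,0,0]],
  [[0,0,-0.03],[0,0,0]],
  [[0,0,-0.06],[0,0,0]],
  [[0,0,-0.1],[0,0,0]],
  [[0,0,-0.15],[0,0,0]],
  [[0,0,-0.2],[0,0,0]],
  [[0,0,-0.24],[0,0,0]],
  [[0,0,-0.24],[0,0,0]],
  [[0,0,-0.24],[0,0,0]],
])

```text
t: 3.4
eef_pos: [0.5983, 0.2436, 0.2416]
ee_rot: [180.0, -0.0, 84.6]
ft_force: [-0.0, 0.4, -3.6]
width: 0.233
finger_force: 117.8
```

```bash
python3 - <<'E'
from mv import *
from h import *
o,p,R=cur();print(p,o["ft_force"],o["moment"],o["width"],o["qpos"])
d=arm.get_image("side");pickle.dump(d,open("side1.pkl","wb"))
T=arm.get_image("top");pickle.dump(T,open("top1.pkl","wb"))
cv2.imwrite("pics/lift.png",np.vstack([cv2.resize(d["image"][80:220,230:430],(800,560)[:2])[:300*1],]) if 0 else cv2.resize(d["image"][70:220,240:440],(800,600)))
E
```

```text
[0.5983 0.2436 0.2416] [-0.0203  0.4429 -3.5517] [-0.0188  0.0349  0.0032] 0.2332285089268389 [ 14.7184  24.4134  17.0539  82.6299  -0.0034 110.1098]
```

View pics/lift.png

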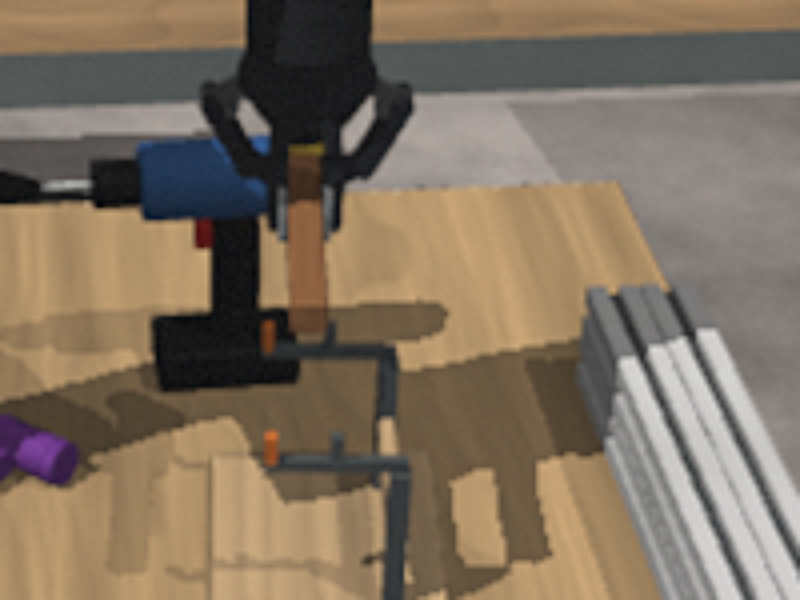

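```bash
cat >> mv.py <<'E'
PIN=np.array([.6169,-.245,.1146]);JY=0.4;TL=28.65
AX=Rm(JY,TL).apply([0,0,1.])
OFF=np.array([.0742,0,.0283])  # face centre in tool frame
def strike(h,pin=None):  # TCP with the face h above pin top along the axis
    R=Rt(JY,TL);return (PIN if pin is None else pin)+h*AX-R.apply(OFF),R
E
python3 - <<'E'
from mv import *
from h import *
print(AX);p,R=strike(.09);print(p,units(p,R))
d=load("side1.pkl");C=cloud(d);H=hsv(d)
m=np.zeros((480,640),bool);m[105:155,308:325]=1
m&=(H[...,0]<16)&(H[...,1]>100)&(C[...,2]>.2)&(C[...,2]<.3);P=C[m]
n,c=np.linalg.lstsq(np.c_[P[:,1],np.ones(len(P))],P[:,2],rcond=None)[0];print(len(P),"slope deg",np.degrees(n),P.min(0),P.max(0))
E
```

```text
[-0.4794 -0.0033  0.8776]
[ 0.5607 -0.3196  0.2184] (array([-1.1281,  0.032 ,  0.0448]), array([-0.2508,  0.013 , -0.0494]))
390 slope deg 2.0443807289055154 [0.5759 0.1129 0.2485] [0.6141 0.3047 0.2732]
```

drive_tool([
  [[-0.06,0,0],[0,0,0]],
  [[-0.15,0,0],[0,0,0]],
  [[-0.24,0,-0.02],[0,0,0]],
  [[-0.33,0,-0.03],[0,0,0]],
  [[-0.42,0,-0.04],[0,0,0]],
  [[-0.51,0,-0.04],[0,0,0]],
  [[-0.6,0,-0.04],[0,0,0]],
  [[-0.69,0,-0.04],[0,0,0]],
  [[-0.76,0,-0.04],[0,0,0]],
  [[-0.8,0,-0.04],[0,0,0]],
  [[-0.8,0,-0.04],[0,0,0]],
])

```text
t: 4.6
eef_pos: [0.56, -0.1572, 0.2602]
ee_rot: [-179.9, -0.0, 84.4]
ft_force: [0.5, 0.4, -3.7]
width: 0.233
finger_force: 117.8
```

```bash
python3 - <<'E'
from mv import *
o,p0,R0=cur();print(p0,o["ee_rot"],o["width"],o["qpos"]);p,R=strike(.09);print(p,units(p,R))
E
```

```text
[ 0.56   -0.1572  0.2602] [-179.8677   -0.0102   84.4141] 0.2325760999904961 [-23.9273  17.7316   9.528   81.9252  -0.0319  71.6587]
[ 0.5607 -0.3196  0.2184] (array([-0.3232,  0.0333,  0.0834]), array([-0.2509,  0.0129, -0.0512]))
```

drive_tool([
  [[-0.06,0.006,0.01],[-0.05,0.002,-0.01]],
  [[-0.13,0.013,0.02],[-0.1,0.005,-0.02]],
  [[-0.2,0.02,0.04],[-0.15,0.008,-0.03]],
  [[-0.26,0.027,0.06],[-0.2,0.01,-0.04]],
  [[-0.31,0.033,0.08],[-0.24,0.012,-0.05]],
  [[-0.323,0.033,0.083],[-0.251,0.013,-0.051]],
  [[-0.323,0.033,0.083],[-0.251,0.013,-0.051]],
  [[-0.323,0.033,0.083],[-0.251,0.013,-0.051]],
  [[-0.323,0.033,0.083],[-0.251,0.013,-0.051]],
])

```text
t: 5.5
eef_pos: [0.5628, -0.3158, 0.2209]
ee_rot: [151.2, 0.0, 90.7]
ft_force: [0.5, 0.4, -3.3]
width: 0.235
finger_force: 118.4
```

```bash
python3 - <<'E'
from mv import *
from h import *
o,p0,R0=cur();print(p0,o["ee_rot"],o["width"],o["ft_force"]);p,R=strike(.09);print(p,units(p,R))
W=[]
for n,b in(("side",(240,390,290,490)),("top",(170,320,360,560))):
    d=arm.get_image(n);pickle.dump(d,open(n+"2.pkl","wb"));W.append(d["image"][b[0]:b[1],b[2]:b[3]])
    print(n,"pin proj",proj(d,PIN),"face",proj(d,p0+R0.apply(OFF)),"tail of head",proj(d,p0+R0.apply(OFF-[0,0,.065])),"handle end",proj(d,p0+R0.apply(OFF-[.205,0,.045])))
cv2.imwrite("pics/hover.png",cv2.resize(np.vstack(W),None,fx=2,fy=2,interpolation=cv2.INTER_CUBIC))
E
```

```text
[ 0.5628 -0.3158  0.2209] [151.2264   0.0235  90.6702] 0.23469837711447936 [ 0.4675  0.4409 -3.3224]
[ 0.5607 -0.3196  0.2184] (array([-0.0076, -0.0061,  0.0023]), array([ 0.0011, -0.001 ,  0.0022]))
side pin proj [351.9142 306.2783] face [332.9122 277.5734] tail of head [317.2656 256.7168] handle end [340.683 353.665]
top pin proj [422.5131 216.3636] face [429.2177 231.3629] tail of head [436.0977 244.618 ] handle end [539.5114 239.4977]
```

View pics/hover.png

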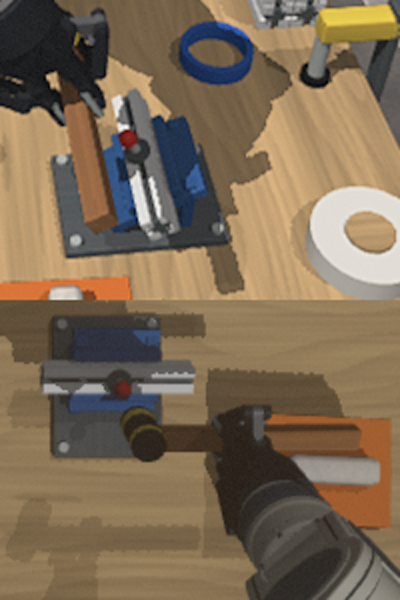

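Side crop shows the head hidden behind the gripper. The top crop shows the head at about (435,242) with its face end near (427,228), leaning in line with the cap at (421,214). I'll measure the head in the tool frame.

```bash
python3 - <<'E'
from mv import *
from h import *
o,p0,R0=cur();T=load("top2.pkl");C=cloud(T)
F=p0+R0.apply(OFF)
L=R0.inv().apply((C.reshape(-1,3)-F)).reshape(480,640,3)   # tool axes about face centre; z<0 up
m=np.zeros((480,640),bool);m[215:255,415:446]=1
m&=(T["z_map"]>0)&(C[...,2]>.17)
P=L[m];print(len(P),P.min(0),P.max(0))
top=P[(P[:,2]<-.058)&(abs(P[:,0])<.025)&(abs(P[:,1])<.025)];print("tail disc",len(top),top.mean(0),cv2.minEnclosingCircle(top[:,:2].astype(np.float32)))
nn,_,_,_=np.linalg.lstsq(np.c_[top[:,:2],np.ones(len(top))],top[:,2],rcond=None);print("disc plane",nn)
# side surface: fit cylinder radius 17: for slabs along z, circle fit
from scipy.optimize import least_squares
s=P[(P[:,2]>-.055)&(P[:,2]<-.003)&(abs(P[:,0])<.02)]
f=lambda a:np.hypot(s[:,0]-a[0]-a[2]*s[:,2],s[:,1]-a[1]-a[3]*s[:,2])-.017
r=least_squares(f,[0,0,0,0],loss="soft_l1",f_scale=.001);print("cyl",len(s),r.x,"rms",np.sqrt(np.mean(f(r.x)**2)),s[:,2].max())
# handle beyond gripper
m=np.zeros((480,640),bool);m[225:250,445:545]=1;H=hsv(T)
m&=(H[...,0]<16)&(H[...,1]>90)&(C[...,2]>.15);P=L[m];P=P[(abs(P[:,1])<.02)&(P[:,2]>-.065)&(P[:,2]<-.045)]
print("handle",len(P),P.min(0),P.max(0));print(np.polyfit(P[:,0],P[:,1],1),np.polyfit(P[:,0],P[:,2],1))
# cap in both views
uv=[]
S=load("side2.pkl")
for d in(T,S):
    H=hsv(d);m=((H[...,0]<6)|(H[...,0]>174))&(H[...,1]>150)&(H[...,2]>70);m[:200]=0;m[330:]=0;m[:,:340]=0;m[:,440:]=0
    v,u=np.nonzero(m);uv.append((u.mean(),v.mean()));print("cap",len(u),uv[-1])
E
```

```text
507 [-0.0218 -0.0133 -0.0679] [0.0205 0.0209 0.0038]
tail disc 232 [ 0.0037  0.0042 -0.0629] ((0.003375883447006345, 0.0030273026786744595), 0.017230283468961716)
disc plane [ 0.0148  0.0196 -0.0631]
cyl 234 [ 0.0039  0.0026  0.0665 -0.0164] rms 0.0015410960576701961 -0.0032927451327427557
handle 801 [-0.2021 -0.0086 -0.0644] [-0.0183  0.016  -0.0451]
[-0.0005  0.0048] [-0.0002 -0.0527]
cap 37 (np.float64(421.4054054054054), np.float64(214.0))
cap 59 (np.float64(353.76271186440675), np.float64(308.9830508474576))
```

```bash
python3 - <<'E'
from mv import *
from h import *
o,p0,R0=cur();T=load("top2.pkl")
c=plane(T,421.3,214.1,.1055);top=c+.009*AX
F=p0+R0.apply(OFF)
print(c,top,"old",PIN)
print("pin in tool axes about nominal face",R0.inv().apply(top-F),"head there ~(.0036,.0028..0.004,+.002)")
C=cloud(T);m=np.zeros((480,640),bool);m[208:222,414:430]=1;H=hsv(T);m&=((H[...,0]<6)|(H[...,0]>174))&(H[...,1]>150)
P=C[m];P=P[(P[:,2]>.1)&(P[:,2]<.13)];A=P@np.array(AX);print(len(P),np.sort(P[:,2])[-6:],"along-axis max",np.sort(A)[-5:],"at",P[A.argmax()],AX@PIN)
E
```

```text
[ 0.6231 -0.2443  0.1055] [ 0.6188 -0.2443  0.1134] old [ 0.6169 -0.245   0.1146]
pin in tool axes about nominal face [-0.0032 -0.0019  0.0932] head there ~(.0036,.0028..0.004,+.002)
36 [0.1141 0.1142 0.1144 0.1147 0.1163 0.1167] along-axis max [-0.1963 -0.1958 -0.1956 -0.1954 -0.1949] at [ 0.6218 -0.2457  0.1167] -0.19438133920488818
```

drive_tool([
  [[0,0,0],[0,0,0]],
  [[0,0,0],[0,0,0]],
])

```text
t: 5.8
eef_pos: [0.5623, -0.3164, 0.2205]
ee_rot: [151.2, 0.0, 90.6]
ft_force: [-0.0, 0.3, -3.0]
width: 0.235
finger_force: 118.4
```

```bash
python3 - <<'E'
from mv import *
o,p0,R0=cur();print(p0,o["ee_rot"],o["qd"],o["qpos"],o["t"])
E
```

```text
[ 0.5623 -0.3164  0.2205] [151.2107   0.0156  90.6255] [-0.4077  0.1036 -0.133  -0.1241  0.0884  0.0374] [-46.2261  10.4479 -12.5461  46.3996  20.5606  46.9213] 5.8
```

drive_tool([
  [[-0.006,-0.004,0.03],[0,0,0]],
  [[-0.006,-0.004,0.06],[0,0,0]],
  [[-0.006,-0.004,0.09],[0,0,0]],
  [[-0.006,-0.004,0.12],[0,0,0]],
  [[-0.006,-0.004,0.13],[0,0,0]],
  [[-0.006,-0.004,0.13],[0,0,0]],
  [[-0.006,-0.004,0.13],[0,0,0]],
  [[-0.006,-0.004,0.13],[0,0,0]],
  [[-0.006,-0.004,0.13],[0,0,0]],
  [[-0.006,-0.004,0.13],[0,0,0]],
])

```text
t: 6.8
eef_pos: [0.5915, -0.3198, 0.1629]
ee_rot: [151.2, 0.0, 90.6]
ft_force: [0.2, -0.3, -3.2]
width: 0.237
finger_force: 118.4
```

```bash
cat > rel.py <<'E'
# head and cap as the top camera sees them, in tool axes about the nominal face centre
from mv import *
from h import *
def rel(T):
    o,p0,R0=cur();C=cloud(T);F=p0+R0.apply(OFF)
    L=R0.inv().apply((C.reshape(-1,3)-F)).reshape(480,640,3)
    P=L[(T["z_map"]>0)&(C[...,2]>.12)]
    t=P[(P[:,2]<-.056)&(P[:,2]>-.075)&(abs(P[:,0])<.025)&(abs(P[:,1])<.025)]
    c,r=cv2.minEnclosingCircle(t[:,:2].astype(np.float32))
    n=np.linalg.lstsq(np.c_[t[:,:2],np.ones(len(t))],t[:,2],rcond=None)[0]
    print("pose",p0,o["ee_rot"],o["ft_force"],"tail",len(t),np.array(c),r,np.median(t[:,2]),"slope deg",np.degrees(n[:2]))
    top=np.array([.6188,-.2443,.1134])
    print("pin about nominal face",R0.inv().apply(top-F))
E
python3 - <<'E'
from rel import *
T=arm.get_image("top");rel(T);pickle.dump(T,open("top3.pkl","wb"))
E
```

```text
pose [ 0.5915 -0.3197  0.1628] [151.1887   0.0304  90.573 ] [-0.311   0.4783 -2.9282] tail 227 [-0.0013  0.0058] 0.021808454766869545 -0.06276684292259459 slope deg [0.1115 3.2174]
pin about nominal face [0.001  0.0008 0.0284]
```

drive_tool([
  [[-0.005,-0.005,0.01],[0,0,0]],
  [[-0.005,-0.005,0.025],[0,0,0]],
  [[-0.005,-0.005,0.032],[0,0,0]],
  [[-0.005,-0.005,0.032],[0,0,0]],
  [[-0.005,-0.005,0.032],[0,0,0]],
  [[-0.005,-0.005,0.032],[0,0,0]],
  [[-0.005,-0.005,0.032],[0,0,0]],
  [[-0.005,-0.005,0.032],[0,0,0]],
  [[-0.005,-0.005,0.032],[0,0,0]],
  [[-0.005,-0.005,0.032],[0,0,0]],
  [[-0.005,-0.005,0.032],[0,0,0]],
  [[-0.005,-0.005,0.032],[0,0,0]],
])

```text
t: 8.05
eef_pos: [0.5971, -0.3221, 0.1471]
ee_rot: [151.2, 0.0, 90.6]
ft_force: [-0.0, 0.7, -3.5]
width: 0.236
finger_force: 118.4
```

```bash
sed -i 's/(C\[...,2\]>.12)\]/(C[...,2]>.12)\&(T["image"].max(-1)<70)]/' rel.py && python3 - <<'E'
from rel import *
T=arm.get_image("top");rel(T)
S=arm.get_image("side")
cv2.imwrite("pics/pretap.png",np.hstack([cv2.resize(S["image"][240:360,290:410],(400,400),interpolation=cv2.INTER_CUBIC),cv2.resize(T["image"][185:265,385:465],(400,400),interpolation=cv2.INTER_CUBIC)]))
E
```

```text
pose [ 0.5971 -0.3221  0.1471] [151.2138   0.0078  90.5813] [-0.242   0.3387 -3.737 ] tail 210 [-0.0013  0.0043] 0.02151337079703808 -0.06260459853419262 slope deg [-0.1194  1.3586]
pin about nominal face [0.0034 0.0035 0.0121]
```

View pics/pretap.png

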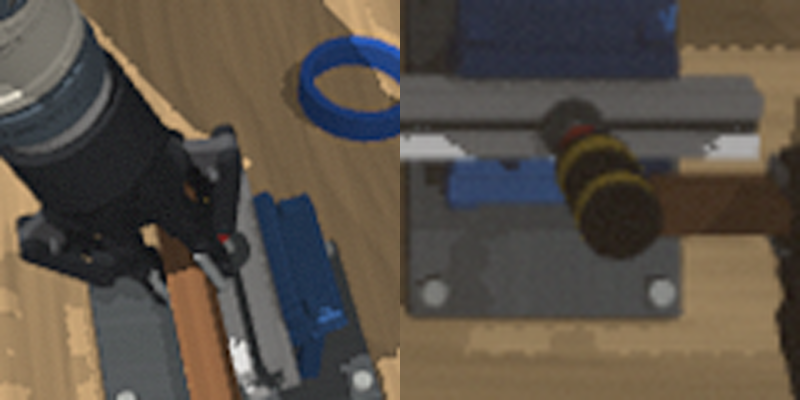

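drive_tool([
  [[0,0,0.012],[0,0,0]],
  [[0,0,0.028],[0,0,0]],
  [[0,0,0.028],[0,0,0]],
])

```text
t: 8.45
eef_pos: [0.6042, -0.3219, 0.1339]
ee_rot: [151.2, -0.0, 90.6]
ft_force: [0.0, 0.0, -1.3]
width: 0.233
finger_force: 118.8
```

drive_tool([
  [[0,0,0.002],[0,0,0]],
])

```text
t: 8.55
eef_pos: [0.6044, -0.3219, 0.1337]
ee_rot: [151.2, -0.0, 90.6]
ft_force: [-2.2, -1.8, 0.1]
width: 0.234
finger_force: 119.1
```

drive_tool([
  [[0,0,0.007],[0,0,0]],
  [[0,0,0.007],[0,0,0]],
])

```text
t: 8.75
eef_pos: [0.6061, -0.322, 0.1308]
ee_rot: [151.2, 0.0, 90.6]
ft_force: [-2.5, -0.0, 0.9]
width: 0.233
finger_force: 119.2
```

drive_tool([
  [[0,0,-0.03],[0,0,0]],
  [[0,0,-0.08],[0,0,0]],
  [[0,0,-0.13],[0,0,0]],
  [[0,0,-0.14],[0,0,0]],
  [[0,0,-0.14],[0,0,0]],
  [[0,0,-0.14],[0,0,0]],
  [[0,0,-0.14],[0,0,0]],
])

```text
t: 9.45
eef_pos: [0.5722, -0.3219, 0.1907]
ee_rot: [151.3, -0.1, 90.6]
ft_force: [-0.4, 0.5, -4.0]
width: 0.234
finger_force: 118.5
```

```bash
python3 - <<'E'
from rel import *
T=arm.get_image("top");S=arm.get_image("side");rel(T)
o,p0,R0=cur();pc=np.array([.6061,-.322,.1308]);print("dist from contact pose, tool axes",R0.inv().apply(pc-p0))
uv=[]
for d in(T,S):
    H=hsv(d);m=((H[...,0]<6)|(H[...,0]>174))&(H[...,1]>150)&(H[...,2]>50);m[:200]=0;m[330:]=0;m[:,:340]=0;m[:,440:]=0
    v,u=np.nonzero(m);uv.append((u.mean(),v.mean()));print("cap",len(u),uv[-1],u.min(),u.max(),v.min(),v.max())
print(tri([T,S],uv))
cv2.imwrite("pics/posttap.png",np.hstack([cv2.resize(S["image"][240:360,290:410],(400,400),interpolation=cv2.INTER_CUBIC),cv2.resize(T["image"][185:265,385:465],(400,400),interpolation=cv2.INTER_CUBIC)]))
E
```

```text
pose [ 0.5723 -0.322   0.191 ] [151.2816  -0.0621  90.6007] [-0.488   0.1602 -3.1972] tail 221 [0.0033 0.0035] 0.01687842421233654 -0.06265922598559294 slope deg [2.1329 1.4647]
pin about nominal face [0.0029 0.0041 0.0626]
dist from contact pose, tool axes [-0.0004  0.0007  0.069 ]
cap 36 (np.float64(420.9166666666667), np.float64(212.44444444444446)) 418 424 209 216
cap 59 (np.float64(355.1186440677966), np.float64(310.9491525423729)) 351 359 307 315
[ 0.6261 -0.2445  0.0993]
```

View pics/posttap.png

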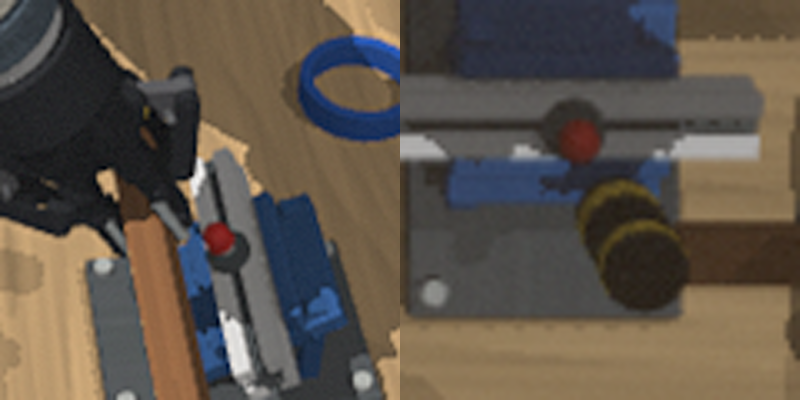

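drive_tool([
  [[0,0,0.016],[0,0,0]],
  [[0,0,0.05],[0,0,0]],
  [[0,0,0.1],[0,0,0]],
  [[0,0,0.15],[0,0,0]],
  [[0,0,0.15],[0,0,0]],
])

```text
t: 10.05
eef_pos: [0.6083, -0.3205, 0.1232]
ee_rot: [151.4, -0.2, 90.6]
ft_force: [-1.6, 1.4, -2.3]
width: 0.237
finger_force: 118.8
```

drive_tool([
  [[0,0,-0.03],[0,0,0]],
  [[0,0,-0.08],[0,0,0]],
  [[0,0,-0.12],[0,0,0]],
  [[0,0,-0.12],[0,0,0]],
  [[0,0,-0.12],[0,0,0]],
  [[0,0,-0.12],[0,0,0]],
])

```text
t: 10.65
eef_pos: [0.5793, -0.3219, 0.1781]
ee_rot: [151.3, -0.0, 90.6]
ft_force: [0.1, -0.4, -2.6]
width: 0.238
finger_force: 118.5
```

```bash
cat > cap.py <<'E'
from rel import *
def look(name):
    T=arm.get_image("top");S=arm.get_image("side");rel(T)
    o,p0,R0=cur();pc=np.array([.6061,-.322,.1308]);print("pc in tool axes",R0.inv().apply(pc-p0),o["t"],o["width"])
    uv=[]
    for d in(T,S):
        H=hsv(d);m=((H[...,0]<6)|(H[...,0]>174))&(H[...,1]>150)&(H[...,2]>50);m[:200]=0;m[330:]=0;m[:,:340]=0;m[:,440:]=0
        v,u=np.nonzero(m);uv.append((u.mean(),v.mean()));print("cap",len(u),uv[-1])
    X=tri([T,S],uv);print(X,"moved since start",(np.array([.6219,-.244,.1054])-X)@AX)
    cv2.imwrite(f"pics/{name}.png",np.hstack([cv2.resize(S["image"][260:350,310:400],(400,400),interpolation=cv2.INTER_CUBIC),cv2.resize(T["image"][185:265,385:465],(400,400),interpolation=cv2.INTER_CUBIC)]))
E
python3 -c "
from cap import *
look('blow1')"
```

```text
pose [ 0.5794 -0.3219  0.1779] [151.2875  -0.0607  90.5941] [-0.4057  0.282  -3.4759] tail 222 [-0.0007  0.0047] 0.02097298391163349 -0.062851844732094 slope deg [-1.5018  1.3551]
pin about nominal face [0.0029 0.0042 0.0476]
pc in tool axes [-0.0004  0.0008  0.0541] 10.75 0.23522426966668616
cap 40 (np.float64(420.225), np.float64(211.5))
cap 62 (np.float64(356.7258064516129), np.float64(313.1290322580645))
[ 0.6296 -0.2445  0.0922] moved since start 0.015255195478720018
```

View pics/blow1.png

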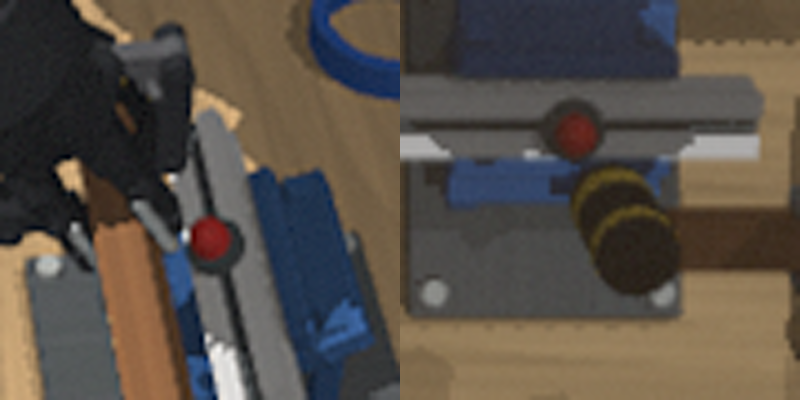

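drive_tool([
  [[0,0,0.016],[0,0,0]],
  [[0,0,0.046],[0,0,0]],
  [[0,0,0.088],[0,0,0]],
  [[0,0,0.129],[0,0,0]],
  [[0,0,0.129],[0,0,0]],
])

```text
t: 11.25
eef_pos: [0.6108, -0.3211, 0.1197]
ee_rot: [151.3, -0.2, 90.6]
ft_force: [-2.4, 1.2, -1.6]
width: 0.236
finger_force: 119.6
```

drive_tool([
  [[0,0,-0.03],[0,0,0]],
  [[0,0,-0.08],[0,0,0]],
  [[0,0,-0.12],[0,0,0]],
  [[0,0,-0.12],[0,0,0]],
  [[0,0,-0.12],[0,0,0]],
  [[0,0,-0.12],[0,0,0]],
])

```text
t: 11.85
eef_pos: [0.5816, -0.3219, 0.1738]
ee_rot: [151.3, -0.1, 90.6]
ft_force: [0.6, 0.2, -2.7]
width: 0.232
finger_force: 119.3
```

```bash
python3 -c "
from cap import *
look('blow2')"
```

```text
pose [ 0.5816 -0.3218  0.1738] [151.2894  -0.0698  90.5978] [ 0.5692  0.1751 -3.7718] tail 235 [-0.0026  0.002 ] 0.02309594117105007 -0.06695563403079191 slope deg [-5.1904  0.7942]
pin about nominal face [0.0029 0.0042 0.043 ]
pc in tool axes [-0.0005  0.0008  0.0495] 11.95 0.2360449179523433
cap 39 (np.float64(420.12820512820514), np.float64(211.48717948717947))
cap 63 (np.float64(356.76190476190476), np.float64(313.1904761904762))
[ 0.6297 -0.2444  0.0919] moved since start 0.015623719654552814
```

View pics/blow2.png

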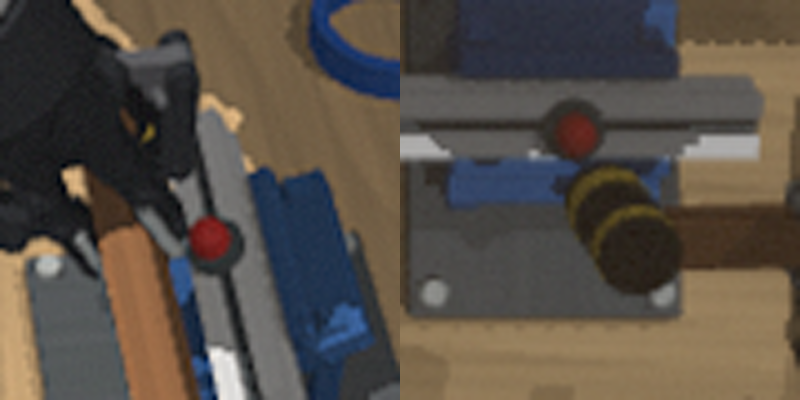

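Side/top crops show the cap at side (357,313) and top (420,211), now seated in the collar. It moved just 0.4 mm on the second blow while the mallet appears to have twisted about 5° in the grip. I'll check home by the cap's height over the bar, and the mallet tilt.

```bash
python3 - <<'E'
from rel import *
ims={n:arm.get_image(n) for n in("top","side")}
for n,d in ims.items(): pickle.dump(d,open(n+"4.pkl","wb"))
ex=Rm(JY,TL).apply([1,0,0]);ey=Rm(JY,TL).apply([0,1,0]);c0=np.array([.6297,-.2444,.0919])
for n in("top","side"):
    for k,f in(("start",n+"0.pkl"),("now",n+"4.pkl")):
        d=load(f);C=cloud(d);H=hsv(d);Q=C-c0;a=Q@AX;b=Q@ex;y=Q@ey;ok=d["z_map"]>0
        bar=ok&(abs(b)<.012)&(abs(y)>.02)&(abs(y)<.06)&(a>-.03)&(a<.0)
        h=np.median(a[bar]);red=ok&(abs(b)<.015)&(abs(y)<.015)&(H[...,1]>150)&((H[...,0]<6)|(H[...,0]>174))
        col=ok&(np.hypot(b,y)<.014)&~red&(a<.0)&(a>h+.001)
        print(n,k,"bar",bar.sum(),h,a[bar].std(),"red top over bar",np.sort(a[red])[-5:]-h,"collar",col.sum(),np.median(a[col])-h if col.any() else None)
# mallet tilt: handle line in both views, tool axes
o,p0,R0=cur();F=p0+R0.apply(OFF)
for n,d in ims.items():
    C=cloud(d);H=hsv(d);L=R0.inv().apply((C.reshape(-1,3)-F)).reshape(480,640,3)
    m=(d["z_map"]>0)&(H[...,0]<16)&(H[...,1]>90)&(C[...,2]>.13)&(abs(L[...,1])<.02)&(L[...,2]>-.09)&(L[...,2]<-.02)&(L[...,0]>-.22)&(L[...,0]<-.1)
    P=L[m];k=np.polyfit(P[:,0],P[:,2],1);r=P[:,2]-np.polyval(k,P[:,0]);g=abs(r)<.004;k=np.polyfit(P[g,0],P[g,2],1);print(n,g.sum(),len(P),"handle slope deg",np.degrees(k[0]),"at -.075",np.polyval(k,-.0742),np.degrees(np.polyfit(P[g,0],P[g,1],1)[0]))
E
```

```text
top start bar 350 -0.013420481453820843 0.0032182296893567817 red top over bar [0.0377 0.0379 0.0386 0.0388 0.0392] collar 69 0.007734803207049663
top now bar 351 -0.013219271653441786 0.003367038978686116 red top over bar [0.0228 0.0232 0.0244 0.0248 0.025 ] collar 67 0.006697726325613391
side start bar 323 -0.010573745484820526 0.004631931203358572 red top over bar [0.0374 0.0376 0.0382 0.0384 0.0393] collar 95 0.006234650566749002
side now bar 328 -0.010907055074781893 0.0038469325430236963 red top over bar [0.0218 0.0221 0.0232 0.0236 0.0244] collar 63 0.005583277182998978
top 392 523 handle slope deg -2.8872390505385277 at -.075 -0.05239638226250946 1.405172309370109
side 607 828 handle slope deg -4.016085927901757 at -.075 -0.056177448839434645 0.3683462746173175
```

drive_tool([
  [[-0.002,0,0.02],[0,-0.03,0]],
  [[-0.002,0,0.06],[0,-0.03,0]],
  [[-0.002,0,0.09],[0,-0.03,0]],
  [[-0.002,0,0.096],[0,-0.03,0]],
  [[-0.002,0,0.096],[0,-0.03,0]],
  [[-0.002,0,0.096],[0,-0.03,0]],
])

```text
t: 12.65
eef_pos: [0.6049, -0.3232, 0.1336]
ee_rot: [151.1, 3.0, 88.9]
ft_force: [0.7, 0.5, -2.8]
width: 0.233
finger_force: 119.2
```

```bash
python3 - <<'E'
from rel import *
T=arm.get_image("top");S=arm.get_image("side")
o,p0,R0=cur();G=p0+R0.apply([0,0,-.0187]);print(p0,o["ee_rot"],o["ft_force"],"pc",R0.inv().apply(np.array([.6061,-.322,.1308])-p0))
Rw=Rt(JY,TL)   # wanted axes
for d in(T,S):
    C=cloud(d);H=hsv(d);L=Rw.inv().apply((C.reshape(-1,3)-G)).reshape(480,640,3)
    m=(d["z_map"]>0)&(H[...,0]<16)&(H[...,1]>90)&(C[...,2]>.1)&(abs(L[...,1])<.02)&(abs(L[...,2]+.008)<.02)&(L[...,0]>-.14)&(L[...,0]<-.03)
    P=L[m];k=np.polyfit(P[:,0],P[:,2],1)
    for _ in range(4):
        g=abs(P[:,2]-np.polyval(k,P[:,0]))<.003;k=np.polyfit(P[g,0],P[g,2],1)
    print(g.sum(),len(P),"handle slope deg",np.degrees(k[0]),"yaw",np.degrees(np.polyfit(P[g,0],P[g,1],1)[0]),"z at grip",k[1])
# bar profile across b
C=cloud(T);Q=C-np.array([.6297,-.2444,.0919]);a=Q@AX;b=Q@Rm(JY,TL).apply([1,0,0]);y=Q[...,1]
for lo in np.arange(-.016,.016,.004):
    m=(T["z_map"]>0)&(b>lo)&(b<lo+.004)&(y>.02)&(y<.08)&(abs(a+.012)<.03);print(round(lo*1e3),m.sum(),np.median(a[m]).round(4),end="; ")
E
```

```text
[ 0.6049 -0.3234  0.134 ] [151.1158   3.0648  88.9092] [-0.6308 -1.1683 -3.0915] pc [ 0.0016 -0.0004  0.0033]
387 534 handle slope deg 0.30896048674061927 yaw 1.0879714457660197 z at grip -0.005970643349716531
569 750 handle slope deg 0.3412381723356208 yaw -0.03998492133120638 z at grip -0.008642475065966436
-16 38 -0.0136; -12 40 -0.0122; -8 50 -0.0132; -4 59 -0.0167; 0 22 -0.0183; 4 45 -0.0131; 8 46 -0.0121; 12 123 -0.0219;
```

drive_tool([
  [[0,0,0.006],[0,0,0]],
  [[0,0,0.012],[0,0,0]],
  [[0,0,0.018],[0,0,0]],
  [[0,0,0.02],[0,0,0]],
  [[0,0,0.02],[0,0,0]],
])

```text
t: 13.25
eef_pos: [0.6096, -0.3237, 0.1245]
ee_rot: [151.2, 3.0, 88.9]
ft_force: [-2.7, -0.6, 1.6]
width: 0.238
finger_force: 119.9
```

drive_tool([
  [[0,0,0.003],[0,0,0]],
  [[0,0,0.003],[0,0,0]],
])

```text
t: 13.45
eef_pos: [0.6103, -0.3241, 0.1237]
ee_rot: [151.1, 3.1, 88.9]
ft_force: [-7.4, -1.9, 6.0]
width: 0.234
finger_force: 120.9
```

drive_tool([
  [[0,0,-0.02],[0,0,0]],
  [[0,0,-0.07],[0,0,0]],
  [[0,0,-0.14],[0,0,0]],
  [[0,0,-0.2],[0,0,0]],
  [[0,0,-0.22],[0,0,0]],
  [[0,0,-0.22],[0,0,0]],
  [[0,0,-0.22],[0,0,0]],
])

```text
t: 14.15
eef_pos: [0.5573, -0.3173, 0.2181]
ee_rot: [151.2, 3.0, 88.9]
ft_force: [0.9, -0.1, -3.7]
width: 0.235
finger_force: 119.3
```

```bash
python3 - <<'E'
from cap import *
look('final')
o,p0,R0=cur()
# untilt: mallet in hand is pitched e about mallet x (tool y) vs tool; wanted mallet yaw -5.35 level. keep 3.44deg tool pitch
W=Rt(JY,TL);E=W.inv()*R0;print("tool vs square axes (rotvec deg)",E.as_rotvec(degrees=True))
R1=Rt(-5.35)*E
print(units([.565,-.16,.285],R1))
E
```

```text
pose [ 0.5574 -0.3171  0.2173] [151.2785   2.9149  88.9455] [ 1.1214 -0.0812 -3.7932] tail 255 [-0.0034  0.0041] 0.02328024059534073 -0.06733967485166927 slope deg [-5.5153  2.6741]
pin about nominal face [0.0049 0.0046 0.0883]
pc in tool axes [0.0004 0.0012 0.0994] 14.25 0.23338452725808176
cap 36 (np.float64(420.3333333333333), np.float64(211.58333333333334))
cap 62 (np.float64(356.7258064516129), np.float64(313.1290322580645))
[ 0.6295 -0.2447  0.0924] moved since start 0.014987327193759156
tool vs square axes (rotvec deg) [-0.0345 -3.255  -0.1234]
(array([ 0.3072,  0.081 , -0.128 ]), array([ 0.2522, -0.012 ,  0.0349]))
```

drive_tool([
  [[0.03,0.008,-0.02],[0.04,0,0.005]],
  [[0.09,0.024,-0.05],[0.1,-0.005,0.014]],
  [[0.15,0.04,-0.08],[0.15,-0.007,0.02]],
  [[0.22,0.06,-0.1],[0.2,-0.01,0.028]],
  [[0.28,0.075,-0.12],[0.24,-0.012,0.033]],
  [[0.307,0.081,-0.128],[0.252,-0.012,0.035]],
  [[0.307,0.081,-0.128],[0.252,-0.012,0.035]],
  [[0.307,0.081,-0.128],[0.252,-0.012,0.035]],
])

```text
t: 15.05
eef_pos: [0.5655, -0.1602, 0.2851]
ee_rot: [179.9, 3.3, 84.8]
ft_force: [0.7, -0.4, -3.2]
width: 0.235
finger_force: 119.2
```

```bash
cat >> mv.py <<'E'
E_=Ro.from_rotvec([-.03,-3.25,-.1],degrees=True);RH=Rt(-5.35)*E_   # mallet level, tool pitched
E
python3 - <<'E'
from mv import *
# grip point at hanging: (.5986,.244,.1421) ; tcp from grip
g=np.array([.5986,.244,.1234+.0187]);off=RH.apply([0,0,.0187]);print("hang TCP",g+off)
print(cur()[1],cur()[0]["ee_rot"],units(g+off+[0,0,.07],RH))
E
```

```text
hang TCP [0.5985 0.2429 0.1234]
[ 0.5655 -0.1602  0.2851] [179.8943   3.3151  84.8138] (array([ 0.8181, -0.0075,  0.1363]), array([0.0007, 0.0006, 0.0006]))
```

drive_tool([
  [[0.05,0,0],[0,0,0]],
  [[0.13,-0.001,0],[0,0,0]],
  [[0.22,-0.002,0],[0,0,0]],
  [[0.31,-0.003,0],[0,0,0]],
  [[0.4,-0.004,0],[0,0,0]],
  [[0.49,-0.005,0],[0,0,0]],
  [[0.58,-0.006,0],[0,0,0]],
  [[0.67,-0.007,0],[0,0,0]],
  [[0.75,-0.0075,0],[0,0,0]],
  [[0.8,-0.0075,0.01],[0,0,0]],
  [[0.818,-0.0075,0.03],[0,0,0]],
  [[0.818,-0.0075,0.07],[0,0,0]],
  [[0.818,-0.0075,0.07],[0,0,0]],
  [[0.818,-0.0075,0.07],[0,0,0]],
  [[0.818,-0.0075,0.07],[0,0,0]],
  [[0.818,-0.0075,0.07],[0,0,0]],
  [[0.818,-0.0075,0.07],[0,0,0]],
  [[0.818,-0.0075,0.07],[0,0,0]],
])

```text
t: 16.85
eef_pos: [0.5987, 0.2444, 0.2283]
ee_rot: [179.8, 3.3, 84.7]
ft_force: [0.5, 0.5, -2.2]
width: 0.235
finger_force: 119.0
```

```bash
python3 - <<'E'
from mv import *
from h import *
o,p0,R0=cur();h=np.array([.5985,.2429,.1234])
print(p0,o["ee_rot"],o["qd"],units(h+[0,0,.035],RH))
G=p0+R0.apply([0,0,-.0187]);Rw=Rt(-5.35)
for n in("top","side"):
    d=arm.get_image(n);C=cloud(d);H=hsv(d);L=Rw.inv().apply((C.reshape(-1,3)-G)).reshape(480,640,3)
    m=(d["z_map"]>0)&(H[...,0]<16)&(H[...,1]>90)&(abs(L[...,1])<.02)&(abs(L[...,2]+.008)<.02)&(L[...,0]>-.14)&(L[...,0]<-.03)
    P=L[m];k=np.polyfit(P[:,0],P[:,2],1)
    for _ in range(4):
        g=abs(P[:,2]-np.polyval(k,P[:,0]))<.003;k=np.polyfit(P[g,0],P[g,2],1)
    q=np.polyfit(P[g,0],P[g,1],1);print(n,g.sum(),len(P),"slope deg",np.degrees(k[0]),"z at grip",k[1],"yaw",np.degrees(q[0]),"y at grip",q[1],"end x",P[:,0].min())
E
```

```text
[0.5987 0.2444 0.2283] [179.7894   3.3307  84.7293] [ 0.0682  0.1418 -0.1275  0.0519  0.0238  0.0324] (array([ 0.0051, -0.0006,  0.1397]), array([ 0.0016,  0.0007, -0.0002]))
top 517 602 slope deg 0.24777141791339627 z at grip -0.008252253099779774 yaw -0.038261652359868496 y at grip 0.002394944934123348 end x -0.1278688633621705
side 189 255 slope deg -0.15990731833765762 z at grip -0.01006812806625776 yaw 0.33641403337887865 y at grip 0.0004189565219225201 end x -0.13272952913653563
```

drive_tool([
  [[0.002,0,0.05],[0,0,0]],
  [[0.004,0,0.1],[0,0,0]],
  [[0.005,-0.001,0.13],[0,0,0]],
  [[0.005,-0.001,0.14],[0,0,0]],
  [[0.005,-0.001,0.14],[0,0,0]],
  [[0.005,-0.001,0.14],[0,0,0]],
  [[0.005,-0.001,0.14],[0,0,0]],
  [[0.005,-0.001,0.14],[0,0,0]],
])

```text
t: 17.75
eef_pos: [0.5985, 0.2431, 0.1587]
ee_rot: [179.7, 3.3, 84.7]
ft_force: [0.6, -0.4, -2.5]
width: 0.235
finger_force: 119.2
```

```bash
python3 - <<'E'
from mv import *
o,p0,R0=cur();h=np.array([.5985,.2429,.1234]);print(p0,o["ee_rot"],units(h+[0,0,.0],RH))
E
```

```text
[0.5985 0.2431 0.1587] [179.7493   3.3162  84.7335] (array([ 0.0038, -0.0003,  0.0705]), array([ 0.0019,  0.0006, -0.0001]))
```

drive_tool([
  [[0.001,0,0.02],[0,0,0]],
  [[0.002,0,0.04],[0,0,0]],
  [[0.003,0,0.055],[0,0,0]],
  [[0.004,0,0.062],[0,0,0]],
  [[0.004,0,0.066],[0,0,0]],
  [[0.004,0,0.066],[0,0,0]],
  [[0.004,0,0.066],[0,0,0]],
])

```text
t: 18.45
eef_pos: [0.5984, 0.243, 0.125]
ee_rot: [179.8, 3.3, 84.7]
ft_force: [0.8, -1.3, -2.9]
width: 0.236
finger_force: 119.2
```

drive_tool([
  [[0,0,0.002],[0,0,0]],
  [[0,0,0.003],[0,0,0]],
  [[0,0,0.003],[0,0,0]],
])

```text
t: 18.75
eef_pos: [0.5985, 0.2429, 0.1237]
ee_rot: [179.8, 3.3, 84.7]
ft_force: [-0.1, 0.7, -1.6]
width: 0.235
finger_force: 119.4
```

drive_tool([
  [[0,0,0.002],[0,0,0]],
  [[0,0,0.003],[0,0,0]],
  [[0,0,0.003],[0,0,0]],
])

```text
t: 19.05
eef_pos: [0.5985, 0.2429, 0.1233]
ee_rot: [179.7, 3.3, 84.7]
ft_force: [-3.2, -0.9, 8.2]
width: 0.235
finger_force: 121.1
```

drive_tool([
  [[0,0,-0.001],[0,0,0]],
  [[0,0,-0.002],[0,0,0]],
  [[0,0,-0.002],[0,0,0]],
])

```text
t: 19.35
eef_pos: [0.5985, 0.2429, 0.1233]
ee_rot: [179.8, 3.3, 84.7]
ft_force: [-0.8, -1.5, 5.8]
width: 0.238
finger_force: 120.3
```

drive_tool([
  [[0,0,0],[0,0,0]],
  [[0,0,0],[0,0,0]],
  [[0,0,0],[0,0,0]],
  [[0,0,0],[0,0,0]],
  [[0,0,0],[0,0,0]],
], hand=0.3, squeeze=20)

```text
t: 19.85
eef_pos: [0.5982, 0.2429, 0.1226]
ee_rot: [179.8, 3.4, 84.7]
ft_force: [0.7, 1.1, -0.3]
width: 0.651
finger_force: 0.0
```

drive_tool([
  [[0,0,-0.02],[0,0,0]],
  [[0,0,-0.06],[0,0,0]],
  [[0,0,-0.12],[0,0,0]],
  [[0,0,-0.2],[0,0,0]],
  [[-0.04,0,-0.28],[0,0,0]],
  [[-0.14,-0.08,-0.28],[0,0,0]],
  [[-0.2,-0.16,-0.28],[0,0,0]],
  [[-0.2,-0.25,-0.28],[0,0,0]],
  [[-0.2,-0.34,-0.28],[0,0,0]],
  [[-0.2,-0.4,-0.28],[0,0,0]],
  [[-0.2,-0.4,-0.28],[0,0,0]],
])

```text
t: 20.95
eef_pos: [0.3868, 0.17, 0.2696]
ee_rot: [179.7, 3.3, 84.8]
ft_force: [-0.2, -0.2, 0.1]
width: 0.647
finger_force: 0.0
```

```bash
python3 - <<'E'
from mv import *
from h import *
W=[]
for n,b in(("side",(120,240,270,390)),("top",(180,270,140,280))):
    d=arm.get_image(n);pickle.dump(d,open(n+"9.pkl","wb"));W.append(cv2.resize(d["image"][b[0]:b[1],b[2]:b[3]],(400,400)))
    for f in(n+"0.pkl",n+"9.pkl"):
        d=load(f);C=cloud(d);H=hsv(d);bx=(205,245,160,265) if n=="top" else (145,200,300,330);reg=np.zeros((480,640),bool);reg[bx[0]:bx[1],bx[2]:bx[3]]=1
        m=(reg&(abs(C[...,2]-.15)<.006)&(H[...,0]<16)&(H[...,1]>100)).astype(np.uint8)
        k,l,s,c=cv2.connectedComponentsWithStats(m);i=1+np.argmax(s[1:,4]);v,u=np.nonzero(l==i)
        P=np.array([plane(d,a,e,.150)[:2] for a,e in zip(u,v)],np.float32);Z=C[l==i]
        print(f,cv2.minAreaRect(P),"z",np.median(Z[:,2]),"slope",np.degrees(np.polyfit(Z[:,1],Z[:,2],1)[0]))
for n in("top","side"):
    a,b=load(n+"0.pkl"),load(n+"9.pkl");cv2.absdiff(a["image"],b["image"])
o=arm.get_obs();print(o["t"],o["eef_pos"],o["ft_force"],o["width"])
cv2.imwrite("pics/hung.png",np.hstack(W))
E
```

```text
side0.pkl ((0.5925748348236084, 0.20513983070850372), (0.19602979719638824, 0.021595139056444168), 84.67300415039062) z 0.15123558097692652 slope 0.15746155395410164
side9.pkl ((0.5950580835342407, 0.20702433586120605), (0.19188998639583588, 0.022188495844602585), 84.59120178222656) z 0.15126298416648998 slope 0.3553312245618142
top0.pkl ((0.5952821969985962, 0.21045541763305664), (0.18941333889961243, 0.02215505577623844), 84.63211059570312) z 0.14996292884474072 slope 0.027947164134607468
top9.pkl ((0.598168134689331, 0.2104479968547821), (0.18945345282554626, 0.022324375808238983), 84.73204803466797) z 0.14976053329166594 slope -0.08887595477760889
21.05 [0.3902 0.1701 0.269 ] [0.7124 0.088  1.3243] 0.6475579644823094
```

View pics/hung.png

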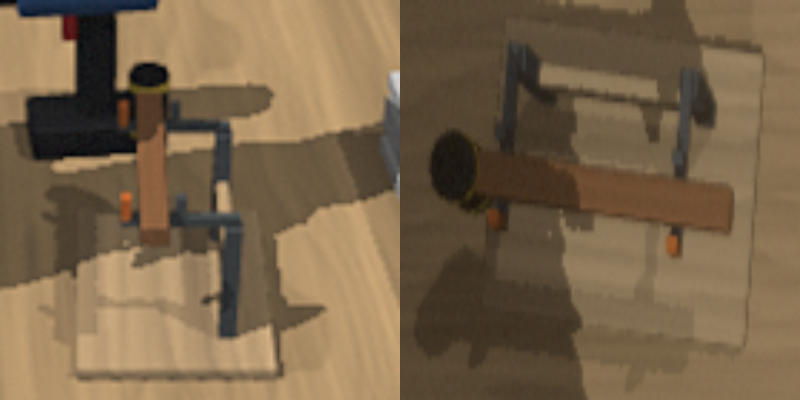

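The mallet is level on both hooks, the same height as before and within 3 mm of its first place (head at crop (455,170), tail (715,207)). The arm is clear, so I'm handing in.

```bash
python3 -c "
from workcell import arm
print(arm.close_job())"
```

```text
the job is handed in; nothing more can be done
None
```

The job is handed in at 21 s. The starting tap moved the pin about 7 mm, more than intended. After a clear lift, two brisk blows and a gentle confirming press took it home: about 15 mm of travel in all, and no further movement under roughly 11 N. The second blow landed with the pin already home and twisted the mallet 3–4° in the grip; I squared it again, and it now hangs level on both hooks within 3 mm of its first place. I did not measure the bystanders again.

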